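# Set the length stop on to its next index pin

### The job

Move the length stop on the aluminium rail from its first brass index pin on to the second: hold down, with a fingertip, the spring pin that stands up in the blue shoe's window while you push the shoe along the rail past it, then push the shoe on until the second pin has sprung up in the window and the shoe bears against it. Only press and push: do not grip or force the shoe, and leave the timber blank, brass bar, pencil and hex key where they lie.

Things in the scene. Friction and masses are not known exactly. Their poses are not given: they have to be found in the camera images.
- stop_rail: aluminium stop rail clamped flat to the table, 280 mm long, 64 mm wide, deck 20 mm above the table; two black clamp knobs (top at 30 mm) on its far flange. Origin: centre of its underside. Its y axis runs along the rail, the way the stop must travel (to the robot's left at yaw 0); x points across it, away from the robot. Place and yaw (up to 0.3) vary.
- stop_slide (a joint): travel of the stop along the rail's +y (m), 0 to 0.120, about 2 N of friction, stays where left. Starts at 0 to 0.005 with the first pin up in the window, whose rear wall is blocked by that pin at 0.007. Above 0.043 the shoe's bridge covers the first pin wholly, above 0.073 that pin is free again behind the tail. The second pin, once up in the window, blocks the stop likewise at 0.097.
- stop_shoe: blue shoe of the stop, 62 mm wide, 100 mm long, riding 3 mm above the deck. Origin: at table height, on the first pin's axis when the joint reads 0; axes as the rail's. Open window 46 mm across the rail, 44 mm along it (y -25 to +19 mm); bridge and cheeks round it 8 mm thick, top 31 mm above the table. Nose ramped beneath: it presses the second pin down by itself as it runs over it.
- window_front (a point): middle of the window's front wall, 32 mm above the table: a fingertip in the window pushes the shoe along here. The wall is 46 mm wide, its top 41 mm above the table. Ahead of it a steel stop arm reaches 35 mm out over the robot's side of the rail.
- thumb_face (a point): middle of the rear face of the dark thumb plate at the shoe's tail, 46 mm above the table; the plate is 48 mm wide, 9 mm thick, its top 58 mm above the table; push here along the rail's +y. Moving the shoe takes 3 to 8 N, up to about 14 N where its nose runs over the second pin (joint 0.030 to 0.050); 40 N or more is forcing it.
- first_pin (a joint): how far the first pin is pressed down (m): 0 up, 0.014 flush with the deck, at its hard stop. Spring: 2.5 N at rest, 6 N fully down; springs up when let go. Pressed 0.011 or more it clears the shoe, which can then slide over it and keeps it down once 3 mm or more of the bridge covers it.
- first_pin_top (a point): middle of the top of the first brass pin, oblong, 20 mm across the rail and 36 mm along it, with ribs across; when up it stands 14 mm above the deck (34 mm above the table, 3 mm proud of the window's sides)
- second_pin (a joint): the same for the second pin, 90 mm further along the rail's +y
- second_pin_top (a point): middle of the top of the second brass pin
- blank: timber blank, 34 x 210 x 21 mm, loose, lying along the rail on the robot's side of it. Origin: centre of its underside, long side along its y
- brass_bar: brass setup bar, 18 x 76 x 18 mm, loose, beyond the rail; origin: centre of its underside
- pencil: flat red carpenter's pencil, 164 mm long, 15 mm wide, 8 mm thick, loose, just beyond the rail; origin: centre of its underside, long side along its x
- hex_key: steel hex key, 40 x 146 x 9 mm, loose, left of the rail's end; origin: centre of its underside

How it is judged:
On the way, in this order (a step that is already met when the one before it is completed fails the run):
1. the first pin is pressed down in the window while the shoe is still held by it (value of joint first_pin above 0.011 m and value of joint stop_slide below 0.0085 m), for 0.1 s.
2. the shoe has been slid over the first pin and keeps it down (value of joint stop_slide above 0.013 m and value of joint first_pin above 0.01 m), for 0.1 s.
At the end, for the whole second after the job is handed in: The stop stands still against the second pin (within 3 mm of touching it), and both pins are up (within 2 mm): the second in the window, the first free behind the shoe (value of joint stop_slide between 0.094 and 0.099 m and value of joint each of second_pin, first_pin below 0.002 m and linear speed of stop_shoe below 0.005 m/s).
It fails at once if the blank is shifted by more than 20 mm or lifted (distance of blank from where it was at the start of the episode above 0.02 m).
It fails at once if the brass bar is shifted by more than 20 mm or lifted (distance of brass_bar from where it was at the start of the episode above 0.02 m).
It fails at once if the pencil is shifted by more than 20 mm or lifted (distance of pencil from where it was at the start of the episode above 0.02 m).
It fails at once if the hex key is shifted by more than 20 mm or lifted (distance of hex_key from where it was at the start of the episode above 0.02 m).
It fails at once if the shoe is squeezed or forced: more than 40 N between fingers and shoe (contact force between the fingers and stop_shoe above 40 N).
It also fails if it takes over 45 s, if anything falls off the work surface, if the arm or the gripper's body presses on something with over 40 N, if the wrist force passes 120 N, or if a joint passes its speed limit or range.

### The arm

A 7-joint arm with a two-finger parallel gripper is mounted at the origin on a cart in front of the work surface, level with it; the furniture and walls round the work are solid. World frame = base frame: x ahead of the robot, y to its left, z up, the work surface at z = 0. Lengths are in m, angles in rad, forces in N, time in s.
With the tool pointing down it reaches from about 0.425 to 0.925 m from the base axis. Payload 6.8 kg.
Tool frame: the origin (TCP) lies on the centre line of the jaws, within the pads' length; the fingertips stand 14 mm ahead of it and the grasp point (between the pads) lies 5 mm behind it; z points along the fingers, y is the line along which they close (so a half turn about z gives the same grasp; the last joint's range is limited). The gripper opens to 85 mm and grips with 20 to 120 N. Pads are 22 mm wide; open, the fingers measure 114 mm over their backs; the gripper's body (76 mm by 85 mm) begins 54 mm behind the grasp point. The pads swing forward as they close: fully open they stand 13 mm farther back than shut.
Start: joints at [1.167, 0.477, 0.022, 1.555, -0.011, 1.109, -0.083], TCP at [0.197, -0.646, 0.245] pointing down, gripper open.
Joint ranges: [-2.96, 2.96], [-0.34, 2.1], [-1.41, 1.46], [0.24, 2.44], [-1.37, 4.51], [0.17, 1.92], [-2.96, 2.96]. Speed limits (rad/s): [2.39, 2.39, 3.14, 3.14, 3.14, 3.14, 3.14].

### API

Orientations are given as a unit quaternion [w, x, y, z].
In Python, from station import bot gives the robot as it stands. The module is installed in compiled form; this text tells all that it offers.
- The arm moves only by the tool drive_tool, never from a script. Its argument "commands" is a list of rows, each an object with "hand": the opening, from 0 (shut) to 1 (fully open); "translation": the shift along the world's x, y, z in mm, a list of three; "angular": the turn, a rotation vector about the world's x, y, z in rad, a list of three. In form: [{"hand": hand, "translation": [tx, ty, tz], "angular": [ax, ay, az]}, ...]. A call has 1 to 12 rows; each row is the pose to reach, as a shift and turn from the pose commanded when the call began; what a row does not reach only later rows make up. A row lasts 1/8 s, in which the tool goes at most 62.5 mm and 10.7 degrees, less where a joint would pass 70% of its speed; a pose out of reach is approached as far as the arm can. A call with a gripper value outside its range is refused whole. The fingers move at their own pace and stop on an object; "force" is the grip in N (left out, the last holds). Time passes only in rows, so rows that repeat a pose let the fingers close. It gives the time, the measured TCP pose, the force, the opening and the grip force at its end, in the units of the state.
- bot.get_obs(): the state, without advancing time (a new reading comes with each control period).
- bot.read_camera(name): name is "scene" or "side" or "wrist"; returns the picture (400x640x3 uint8, red, green, blue); there is no depth.
- bot.camera_model(name): a dict with "fx", "fy", "cx", "cy" (pixels), "k1" (the pictures are not rectified: a ray, as slopes to the right and down, at radius r is drawn at 1 + k1 r^2 times it, then the intrinsics apply), "view" (4x4, takes a point from world to camera coordinates). Camera axes: x right, y up, looking along -z (the intrinsics and any distortion apply to the point x, -y, -z); pixel columns grow to the right and rows downward; lengths in m; the calibration is good to about 2 mm. A picture is of the moment at which its call begins: read the wrist's pose just before it. camera_model takes no time and is no camera call; for the wrist camera it gives the pose at the moment of the call.
- bot.hand_in(): hands the job in; it is judged then, once.
Trained networks look in the newest picture that a camera, given by its name, has taken for a name from the list of things; names that differ only in an ending like _2 or _b are one class to them, and where a whole thing is asked for, a point or a joint stands for the part that bears it (a point fixed in the world has none). Each returns a list of dicts, best first, with "score" (0 to 1); they miss things now and then, are a little off and sometimes report something else, mostly with a low value. They report only what shows in the picture. A call takes as long as a camera call.
- bot.find_in(camera, query): "position" ([column, row] in pixels, amid what is visible of it).
- bot.outline_of(camera, query): "pixels" (400x640 bool, what is visible of it) and "position" ([column, row] in pixels, amid what is visible of it).
The state is a dict: "t": time; "q": joint angles; "joint_vel": joint speeds; "joint_torque": joint torques, N m; "eef_pos": TCP position; "tool_rot": TCP orientation; "contact_force": force on the tool from outside, world axes, zero at the start; "torque": the same for the moment, N m; "gripper_width": opening from 0.0 (shut) to 1.0 (fully open); "grasp_force": force on a finger pad.
Only numpy, scipy, OpenCV 4.12 (cv2) and the standard library are available. Lean on these libraries where they do the work, as an engineer would, in place of code of your own. Each camera call takes 0.05 s, during which the arm holds its last target. There are 200 camera calls.

## Working session

There is one attempt and no reset: what is moved stays moved. The work goes in short steps, Python scripts to look and compute and a tool call to move; the robot and the scene stay as the last step left them, time stands still between calls to the robot, and variables do not carry over. Pictures are saved under pics/ and viewed, at most 10 in all, crops included, and the job is handed in when it is done.

Besides the shell and the picture viewer there is one more tool, called after "Call:" by a JSON object that holds its "api" and its "payload". drive_tool: Moves the arm, as the interface text tells. Its arguments: {"type":"object","properties":{"commands":{"type":"array","items":{"type":"object","properties":{"hand":{"type":"number"},"translation":{"type":"array","items":{"type":"number"}},"angular":{"type":"array","items":{"type":"number"}}}}},"force":{"type":"number"}},"required":["commands"]}

```bash
mkdir -p pics
cat > h.py <<'E'
from station import bot
import numpy as np, cv2
def ray(cam,px,M=None):
    m=M or bot.camera_model(cam); V=np.array(m["view"])
    d=np.array([(px[0]-m["cx"])/m["fx"],(px[1]-m["cy"])/m["fy"]]); s=d.copy()
    for _ in range(20): s=d/(1+m["k1"]*(s@s))
    R=V[:3,:3]; return -R.T@V[:3,3], R.T@np.array([s[0],-s[1],-1])
def at_z(cam,px,z,M=None):
    o,d=ray(cam,px,M); return o+d*(z-o[2])/d[2]
def proj(cam,p,M=None):
    m=M or bot.camera_model(cam); V=np.array(m["view"]); c=V[:3,:3]@np.array(p)+V[:3,3]
    s=np.array([c[0],-c[1]])/-c[2]; s=s*(1+m["k1"]*(s@s)); return np.array([s[0]*m["fx"]+m["cx"],s[1]*m["fy"]+m["cy"]])
E
python3 - <<'E'
from h import *
np.set_printoptions(precision=4,suppress=True)
for c in("scene","side"):
    im=bot.read_camera(c); cv2.imwrite(f"pics/{c}0.png",im[:,:,::-1])
    print(c,ray(c,(320,200)))
    for q,z in(("first_pin_top",.034),("second_pin_top",.034),("window_front",.032),("thumb_face",.046),("stop_rail",.02),("stop_shoe",.031)):
        for r in bot.find_in(c,q)[:2]: print(c,q,round(r["score"],2),np.round(r["position"],1),at_z(c,r["position"],z))
o=bot.get_obs();print(o["t"],o["eef_pos"],o["tool_rot"],o["contact_force"],o["gripper_width"])
E
```

```text
scene (array([-0.1837,  0.8062,  0.6097]), array([ 0.5912, -0.6366, -0.4952]))
scene first_pin_top 0.66 [341.6 202.6] [0.4531 0.0367 0.034 ]
scene first_pin_top 0.53 [361.6 190.5] [ 0.4569 -0.053   0.034 ]
scene second_pin_top 0.54 [366.4 187.3] [ 0.4589 -0.0774  0.034 ]
scene window_front 0.86 [368.3 184.9] [ 0.4663 -0.0959  0.032 ]
scene thumb_face 0.59 [256.9 229.6] [0.4997 0.2855 0.046 ]
scene thumb_face 0.56 [367.9 190.6] [ 0.4308 -0.0467  0.046 ]
scene stop_rail 0.71 [340.7 202.2] [0.4717 0.018  0.02  ]
scene stop_shoe 0.74 [366.9 188.9] [ 0.4554 -0.0754  0.031 ]
side (array([0.0025, 0.9005, 0.4972]), array([ 0.4658, -0.7825, -0.4132]))
side first_pin_top 0.38 [357.  195.1] [ 0.4615 -0.0571  0.034 ]
side first_pin_top 0.2 [332.9 205. ] [0.483  0.0309 0.034 ]
side second_pin_top 0.68 [360.4 194.6] [ 0.4556 -0.065   0.034 ]
side window_front 0.77 [361.8 196.9] [ 0.4479 -0.0579  0.032 ]
side window_front 0.4 [337.6 210.3] [0.4606 0.0469 0.032 ]
side thumb_face 0.56 [363.3 195. ] [ 0.4367 -0.0419  0.046 ]
side thumb_face 0.23 [318.1 198.4] [0.5201 0.0406 0.046 ]
side stop_rail 0.78 [338.9 209.6] [0.4717 0.0196 0.02  ]
side stop_shoe 0.82 [361.8 192.4] [ 0.462  -0.0864  0.031 ]
0.7 [ 0.1968 -0.6457  0.2453] [0.     0.9891 0.1474 0.    ] [-0.3481  0.0859  1.1824] 1.0003435751045306
```

Run:
```python
import cv2,numpy as np
a=cv2.imread("pics/scene0.png")[130:270,240:440];b=cv2.imread("pics/side0.png")[130:270,240:440]
cv2.imwrite("pics/c0.png",np.hstack([cv2.resize(x,(400,280),interpolation=3) for x in(a,b)]))
```

```text
(no output)
```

View pics/c0.png

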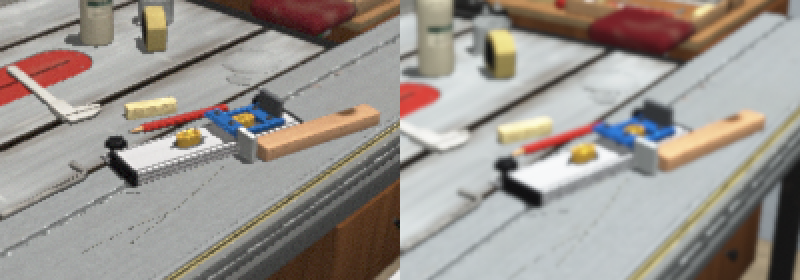

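Call:
{"api": "drive_tool", "payload": {"commands": [{"hand": 1,"translation": [25,60,55],"angular": [0,0,0]},{"hand": 0.5,"translation": [70,120,75],"angular": [0,0,0]},{"hand": 0,"translation": [110,180,75],"angular": [0,0,0]},{"hand": 0,"translation": [140,240,75],"angular": [0,0,0]},{"hand": 0,"translation": [170,300,75],"angular": [0,0,0]},{"hand": 0,"translation": [190,360,75],"angular": [0,0,0]},{"hand": 0,"translation": [210,420,75],"angular": [0,0,0]},{"hand": 0,"translation": [220,470,75],"angular": [0,0,0]},{"hand": 0,"translation": [220,500,75],"angular": [0,0,0]},{"hand": 0,"translation": [220,500,75],"angular": [0,0,0]}]}}

```text
t: 1.95
eef_pos: [0.4176, -0.1413, 0.3208]
tool_rot: [0.0, 0.989, 0.151, 0.001]
contact_force: [0.3, -0.8, -0.4]
gripper_width: 0.001
grasp_force: 0.0
```

The crops show the blue shoe with the first pin at scene pixel ≈(361,189), and the free second pin at ≈(334,199). The blank is on the robot's side, with the pencil and bar beyond the rail.

Run:
```python
from h import *
np.set_printoptions(precision=4,suppress=True)
M=bot.camera_model("wrist");c="wrist"
im=bot.read_camera(c); cv2.imwrite("pics/w1.png",im[:,:,::-1])
print(ray(c,(320,200),M))
for q,z in(("first_pin_top",.034),("second_pin_top",.034),("window_front",.032),("thumb_face",.046),("stop_rail",.02),("stop_shoe",.031),("blank",.021),("pencil",.008)):
    for r in bot.find_in(c,q)[:2]: print(q,round(r["score"],2),np.round(r["position"],1),at_z(c,r["position"],z,M))
for p in((.457,-.055,.034),):print(proj(c,p,M))
```

```text
(array([ 0.4865, -0.1196,  0.4493]), array([-0.2656, -0.0952, -0.9594]))
first_pin_top 0.61 [260.8 101.6] [ 0.4623 -0.0616  0.034 ]
first_pin_top 0.59 [246.4 112.8] [ 0.4454 -0.049   0.034 ]
second_pin_top 0.95 [190.8  51.2] [0.491  0.0254 0.034 ]
window_front 0.87 [246.2 110.6] [ 0.4476 -0.0479  0.032 ]
thumb_face 0.88 [246.9 116.2] [ 0.4432 -0.0525  0.046 ]
stop_rail 0.67 [226.3  68.1] [ 0.4855 -0.0124  0.02  ]
stop_shoe 0.94 [245.4 114. ] [ 0.4435 -0.0477  0.031 ]
blank 0.79 [301.6 177. ] [ 0.3894 -0.1313  0.021 ]
blank 0.56 [246.4 116.1] [ 0.4405 -0.0478  0.021 ]
pencil 0.76 [290.1  26.4] [ 0.5508 -0.0685  0.008 ]
pencil 0.59 [246.5 113.3] [ 0.4423 -0.0449  0.008 ]
[254.0028 104.436 ]
```

View pics/w1.png

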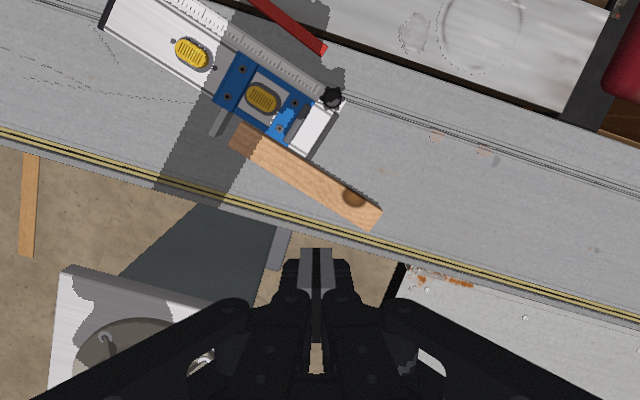

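The wrist view shows the first pin in the shoe window at (262,99) and the second pin at (191,53). They lie 91.6 mm apart along (0.31,0.95), so the rail's yaw is about -0.31. I'll align the tool with that and look closer.

Call:
{"api": "drive_tool", "payload": {"commands": [{"hand": 0,"translation": [20,30,-10],"angular": [0,0,-0.17]},{"hand": 0,"translation": [40,60,-30],"angular": [0,0,-0.34]},{"hand": 0,"translation": [57,100,-50],"angular": [0,0,-0.5]},{"hand": 0,"translation": [57,100,-70],"angular": [0,0,-0.61]},{"hand": 0,"translation": [57,100,-70],"angular": [0,0,-0.61]},{"hand": 0,"translation": [57,100,-70],"angular": [0,0,-0.61]}]}}

```text
t: 3.15
eef_pos: [0.474, -0.0465, 0.2509]
tool_rot: [0.0, 0.988, -0.156, 0.0]
contact_force: [0.3, -0.4, 0.4]
gripper_width: 0.003
grasp_force: 0.0
```

```bash
cat > look.py <<'E'
from h import *
import sys
np.set_printoptions(precision=4,suppress=True)
M=bot.camera_model("wrist");c="wrist"
im=bot.read_camera(c); cv2.imwrite(f"pics/{sys.argv[1]}.png",im[:,:,::-1])
P={}
for q,z in(("first_pin_top",.034),("second_pin_top",.034),("window_front",.032),("thumb_face",.046),("stop_shoe",.031)):
    for r in bot.find_in(c,q)[:2]:
        p=at_z(c,r["position"],z,M); P.setdefault(q,p); print(q,round(r["score"],2),np.round(r["position"],1),p)
o=bot.get_obs();print(o["t"],o["eef_pos"],o["tool_rot"],o["contact_force"])
d=P["second_pin_top"]-P["first_pin_top"];print("d",np.linalg.norm(d),"yaw",np.arctan2(-d[0],d[1]))
E
python3 look.py w2
```

```text
first_pin_top 0.79 [332.1 176.5] [ 0.4643 -0.0605  0.034 ]
second_pin_top 0.57 [240.9 177.1] [0.4919 0.0266 0.034 ]
window_front 0.88 [356.3 176. ] [ 0.4568 -0.0838  0.032 ]
thumb_face 0.62 [354.  176.9] [ 0.4601 -0.0808  0.046 ]
stop_shoe 0.86 [352.2 173.5] [ 0.4603 -0.0806  0.031 ]
stop_shoe 0.27 [332.6 175.7] [ 0.4643 -0.0612  0.031 ]
3.45 [ 0.474  -0.046   0.2509] [ 0.0001  0.9877 -0.1566  0.0005] [-0.8408  0.7542  0.8142]
d 0.09134500621876725 yaw -0.3065468640602997
```

View pics/w2.png

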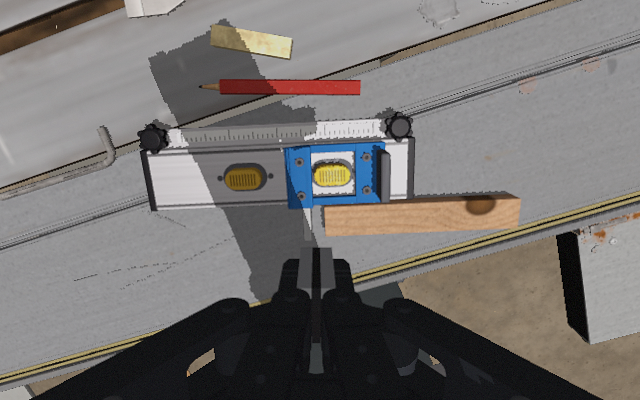

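The closer view shows the first pin at (332,175), the second at (243,178), and the dark thumb plate at columns 381–389, rows 150–203. I'll refine these with colour centroids.

```bash
cat > seg.py <<'E'
from h import *
np.set_printoptions(precision=4,suppress=True)
M=bot.camera_model("wrist")
im=bot.read_camera("wrist"); hsv=cv2.cvtColor(im,cv2.COLOR_RGB2HSV); hsv=hsv.astype(int)
H,S,V=[hsv[...,i] for i in range(3)]
W=lambda u,z:at_z("wrist",u,z,M)
pin=((H>18)&(H<33)&(S>150)&(V>60)).astype(np.uint8); blue=((H>95)&(H<120)&(S>140)).astype(np.uint8)
P=[]
for nm,m,z in(("pin",pin,.034),("blue",blue,.031)):
    n,l,st,ce=cv2.connectedComponentsWithStats(m)
    for i in range(1,n):
        if st[i,4]>150 and 100<st[i,1]<230:
            x,y,w,h,a=st[i]; print(nm,st[i],ce[i],W(ce[i],z)); 
            if nm=="pin":P.append(W((x+(w-1)/2,y+(h-1)/2),z))
P.sort(key=lambda p:p[1]); print(P)
d=P[-1]-P[0];print(np.linalg.norm(d),np.arctan2(-d[0],d[1]))
for u in((152,210),(285,207)):print(W(u,.02))
print("plate rear/front top",W((390,176),.058),W((381,176),.058))
print(proj("wrist",bot.get_obs()["eef_pos"],M))
E
python3 seg.py
```

```text
pin [315 164  35  21 390] [330.8821 173.2615] [ 0.4678 -0.0598  0.034 ]
pin [226 168  37  22 675] [243.8519 178.3111] [0.4899 0.0247 0.034 ]
blue [ 284  141  102   68 3332] [331.1074 173.7596] [ 0.4666 -0.0598  0.031 ]
[array([ 0.4668, -0.0607,  0.034 ]), array([0.4896, 0.0246, 0.034 ])]
0.08828264947914281 -0.2619213167469873
[0.4858 0.1351 0.02  ]
[ 0.4449 -0.002   0.02  ]
plate rear/front top [ 0.4536 -0.112   0.058 ] [ 0.4562 -0.104   0.058 ]
[315.3642 281.1531]
```

Call:
{"api": "drive_tool", "payload": {"commands": [{"hand": 0,"translation": [-4,-8,-60],"angular": [0,0,0.03]},{"hand": 0,"translation": [-8,-15,-120],"angular": [0,0,0.03]},{"hand": 0,"translation": [-8,-15,-170],"angular": [0,0,0.03]},{"hand": 0,"translation": [-8,-15,-186],"angular": [0,0,0.03]},{"hand": 0,"translation": [-8,-15,-186],"angular": [0,0,0.03]},{"hand": 0,"translation": [-8,-15,-186],"angular": [0,0,0.03]}]}}

```text
t: 4.25
eef_pos: [0.4674, -0.0607, 0.066]
tool_rot: [-0.0, 0.99, -0.142, 0.002]
contact_force: [-1.0, -0.6, -0.0]
gripper_width: 0.002
grasp_force: 0.0
```

Run:
```python
from h import *
np.set_printoptions(precision=4,suppress=True)
M=bot.camera_model("wrist"); im=bot.read_camera("wrist"); cv2.imwrite("pics/w3.png",im[:,:,::-1])
o=bot.get_obs();p=o["eef_pos"];print(o["t"],p,o["tool_rot"],o["contact_force"]);print(proj("wrist",np.array(p)-[0,0,.014],M))
```

```text
4.3 [ 0.4674 -0.0607  0.0661] [-0.      0.9899 -0.1416  0.0018] [ 0.0271  0.4066 -0.287 ]
[315.7337 265.4975]
```

View pics/w3.png

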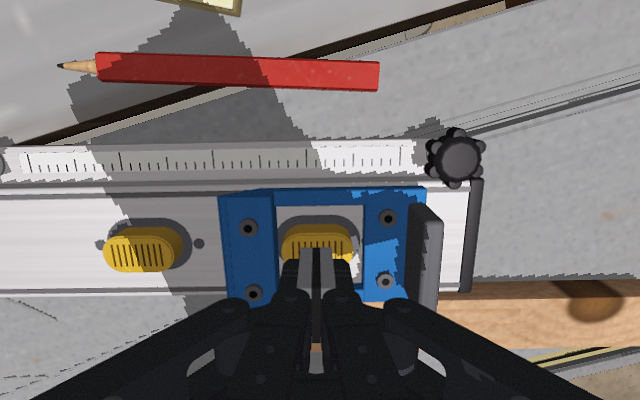

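The closed fingers (columns 299–333) sit over the first pin (281–353) inside the window (277–365). I'll open them slightly for a longer footprint along the rail, then press.

Call:
{"api": "drive_tool", "payload": {"commands": [{"hand": 0.1,"translation": [0,0,0],"angular": [0,0,0]},{"hand": 0.1,"translation": [0,0,-8],"angular": [0,0,0]},{"hand": 0.1,"translation": [0,0,-16],"angular": [0,0,0]},{"hand": 0.1,"translation": [0,0,-22],"angular": [0,0,0]},{"hand": 0.1,"translation": [0,0,-26],"angular": [0,0,0]},{"hand": 0.1,"translation": [0,0,-28],"angular": [0,0,0]},{"hand": 0.1,"translation": [0,0,-28],"angular": [0,0,0]}], "force": 60}}

```text
t: 5.18
eef_pos: [0.4658, -0.0608, 0.0363]
tool_rot: [0.0, 0.99, -0.142, 0.0]
contact_force: [-0.7, -0.9, 5.9]
gripper_width: 0.094
grasp_force: 2.5
```

Call:
{"api": "drive_tool", "payload": {"commands": [{"hand": 0.1,"translation": [0,0,-1],"angular": [0,0,0]},{"hand": 0.1,"translation": [0,0,-2],"angular": [0,0,0]},{"hand": 0.1,"translation": [0,0,-2],"angular": [0,0,0]},{"hand": 0.1,"translation": [0,0,-2],"angular": [0,0,0]}]}}

```text
t: 5.68
eef_pos: [0.4659, -0.0608, 0.0346]
tool_rot: [0.0, 0.99, -0.142, 0.0]
contact_force: [-0.5, -1.9, 5.6]
gripper_width: 0.102
grasp_force: 2.7
```

Call:
{"api": "drive_tool", "payload": {"commands": [{"hand": 0.1,"translation": [1.1,3.8,-0.5],"angular": [0,0,0]},{"hand": 0.1,"translation": [2.2,7.7,-0.5],"angular": [0,0,0]},{"hand": 0.1,"translation": [2.8,9.6,-0.5],"angular": [0,0,0]},{"hand": 0.1,"translation": [3.4,11.5,-0.5],"angular": [0,0,0]},{"hand": 0.1,"translation": [3.9,13.4,-0.5],"angular": [0,0,0]},{"hand": 0.1,"translation": [4.5,15.4,-0.5],"angular": [0,0,0]},{"hand": 0.1,"translation": [4.5,15.4,-0.5],"angular": [0,0,0]}]}}

```text
t: 6.55
eef_pos: [0.4691, -0.0491, 0.0343]
tool_rot: [0.003, 0.99, -0.143, -0.001]
contact_force: [-4.1, -10.4, 14.7]
gripper_width: 0.096
grasp_force: 7.6
```

Run:
```python
from h import *
im=bot.read_camera("wrist"); cv2.imwrite("pics/w4.png",im[:,:,::-1])
o=bot.get_obs();print(o["t"],o["eef_pos"],o["contact_force"],o["gripper_width"])
```

```text
6.6 [ 0.46909746 -0.04915902  0.03433987] [ -3.05467289 -10.58798084  13.44998998] 0.101187811650715
```

View pics/w4.png

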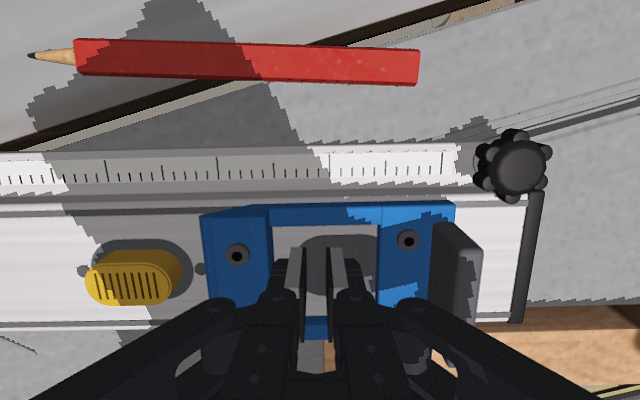

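The pin is flush and the fingers are dragging on it by friction. The front finger (283) is still about 10 px short of the window wall (273). I'll ease the pressure slightly and go on pushing.

Call:
{"api": "drive_tool", "payload": {"commands": [{"hand": 0.1,"translation": [0.3,1,0.7],"angular": [0,0,0]},{"hand": 0.1,"translation": [0.8,2.9,0.7],"angular": [0,0,0]},{"hand": 0.1,"translation": [1.4,4.8,0.7],"angular": [0,0,0]},{"hand": 0.1,"translation": [2,6.7,0.7],"angular": [0,0,0]},{"hand": 0.1,"translation": [2,6.7,0.7],"angular": [0,0,0]}]}}

```text
t: 7.22
eef_pos: [0.4714, -0.0403, 0.0346]
tool_rot: [0.001, 0.99, -0.142, -0.001]
contact_force: [-1.3, -5.6, 7.1]
gripper_width: 0.101
grasp_force: 3.4
```

Call:
{"api": "drive_tool", "payload": {"commands": [{"hand": 0.1,"translation": [0.5,1.9,0],"angular": [0,0,0]},{"hand": 0.1,"translation": [1.1,3.8,0],"angular": [0,0,0]},{"hand": 0.1,"translation": [1.1,3.8,0],"angular": [0,0,0]}]}}

```text
t: 7.6
eef_pos: [0.4725, -0.0365, 0.0346]
tool_rot: [0.001, 0.99, -0.142, -0.001]
contact_force: [-2.5, -5.8, 7.1]
gripper_width: 0.098
grasp_force: 3.4
```

Run:
```python
from h import *
im=bot.read_camera("wrist"); cv2.imwrite("pics/w5.png",im[:,:,::-1])
o=bot.get_obs();print(o["t"],o["eef_pos"],o["contact_force"],o["gripper_width"])
```

```text
7.65 [ 0.47247446 -0.03651677  0.03455679] [-0.94346168 -4.36498847  6.19281547] 0.09760091387396788
```

View pics/w5.png

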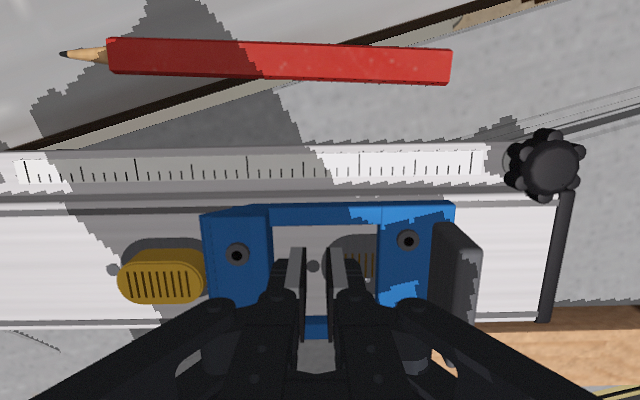

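The shoe has moved along with the finger by about 13 mm, and the bridge now covers the pin. I'll lift off and go behind the thumb plate.

Call:
{"api": "drive_tool", "payload": {"commands": [{"hand": 0.1,"translation": [-0.5,-2,0],"angular": [0,0,0]},{"hand": 0.1,"translation": [-0.5,-2,10],"angular": [0,0,0]},{"hand": 0.1,"translation": [-0.5,-2,30],"angular": [0,0,0]},{"hand": 0,"translation": [-0.5,-2,65],"angular": [0,0,0]},{"hand": 0,"translation": [-12,-42,65],"angular": [0,0,0]},{"hand": 0,"translation": [-24,-84,65],"angular": [0,0,0]},{"hand": 0,"translation": [-25,-88,65],"angular": [0,0,0]},{"hand": 0,"translation": [-25,-88,65],"angular": [0,0,0]}]}}

```text
t: 8.65
eef_pos: [0.4483, -0.1226, 0.0997]
tool_rot: [-0.0, 0.99, -0.142, 0.0]
contact_force: [0.3, -0.1, 0.5]
gripper_width: -0.0
grasp_force: 0.0
```

Run:
```python
from h import *
M=bot.camera_model("wrist");im=bot.read_camera("wrist"); cv2.imwrite("pics/w6.png",im[:,:,::-1])
o=bot.get_obs();p=np.array(o["eef_pos"]);print(o["t"],p,o["contact_force"],o["gripper_width"]); print(proj("wrist",p-[0,0,.014],M))
for q,z in(("first_pin_top",.034),("second_pin_top",.034),("thumb_face",.046)):
    for r in bot.find_in("wrist",q)[:2]:print(q,r["score"],r["position"],at_z("wrist",r["position"],z,M))
```

```text
8.7 [ 0.44861761 -0.12185873  0.09970768] [ 0.00622509  0.04099224 -0.66881472] 0.0006782412453393886
[313.92817824 265.12473345]
first_pin_top 0.77 [200.9, 220.8] [ 0.4694347  -0.05874607  0.034     ]
second_pin_top 0.94 [55.9, 227.7] [0.48950004 0.02571323 0.034     ]
thumb_face 0.86 [141.4, 234.2] [ 0.47432805 -0.02912164  0.046     ]
```

View pics/w6.png

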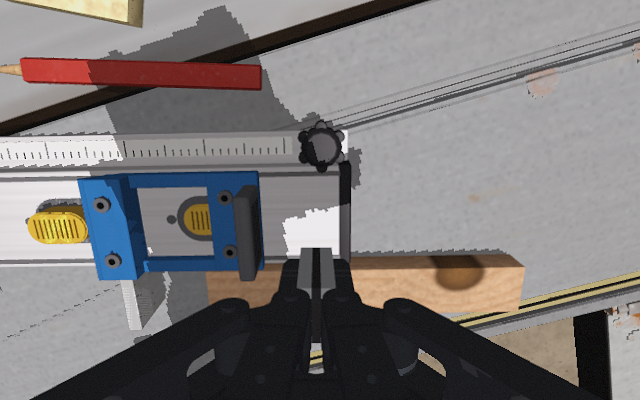

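The shoe's bridge covers the rear part of the first pin (200,218) and holds it down. The fingers (299–333) are clear behind the thumb plate (235–262). Next I descend and push.

Call:
{"api": "drive_tool", "payload": {"commands": [{"hand": 0,"translation": [0,0,-30],"angular": [0,0,0]},{"hand": 0,"translation": [0,0,-47],"angular": [0,0,0]},{"hand": 0,"translation": [0,0,-47],"angular": [0,0,0]},{"hand": 0,"translation": [2.8,9.6,-47],"angular": [0,0,0]},{"hand": 0,"translation": [4.5,15.4,-47],"angular": [0,0,0]},{"hand": 0,"translation": [6.2,21.1,-47],"angular": [0,0,0]},{"hand": 0,"translation": [7.9,26.9,-47],"angular": [0,0,0]},{"hand": 0,"translation": [9.6,32.6,-47],"angular": [0,0,0]},{"hand": 0,"translation": [11.2,38.4,-47],"angular": [0,0,0]},{"hand": 0,"translation": [12.9,44.2,-47],"angular": [0,0,0]},{"hand": 0,"translation": [12.9,44.2,-47],"angular": [0,0,0]}]}}

```text
t: 10.22
eef_pos: [0.4603, -0.0824, 0.0531]
tool_rot: [0.002, 0.99, -0.143, -0.001]
contact_force: [-4.4, -12.1, 7.8]
gripper_width: 0.002
grasp_force: 6.5
```

Call:
{"api": "drive_tool", "payload": {"commands": [{"hand": 0,"translation": [1.7,5.8,0],"angular": [0,0,0]},{"hand": 0,"translation": [3.4,11.5,0],"angular": [0,0,0]},{"hand": 0,"translation": [5.1,17.3,0],"angular": [0,0,0]},{"hand": 0,"translation": [6.7,23,0],"angular": [0,0,0]},{"hand": 0,"translation": [8.4,28.8,0],"angular": [0,0,0]},{"hand": 0,"translation": [9.6,32.6,0],"angular": [0,0,0]},{"hand": 0,"translation": [9.6,32.6,0],"angular": [0,0,0]}]}}

```text
t: 11.1
eef_pos: [0.4703, -0.0466, 0.0527]
tool_rot: [0.001, 0.99, -0.142, -0.0]
contact_force: [-3.1, -2.9, 3.4]
gripper_width: -0.004
grasp_force: 2.1
```

Run:
```python
from h import *
M=bot.camera_model("wrist");im=bot.read_camera("wrist"); cv2.imwrite("pics/w7.png",im[:,:,::-1])
o=bot.get_obs();p=np.array(o["eef_pos"]);print(o["t"],p,o["contact_force"],o["gripper_width"])
```

```text
11.15 [ 0.47033755 -0.04654334  0.05265674] [-2.80868971 -3.81094698  3.6754531 ] -0.0009025146286852348
```

View pics/w7.png

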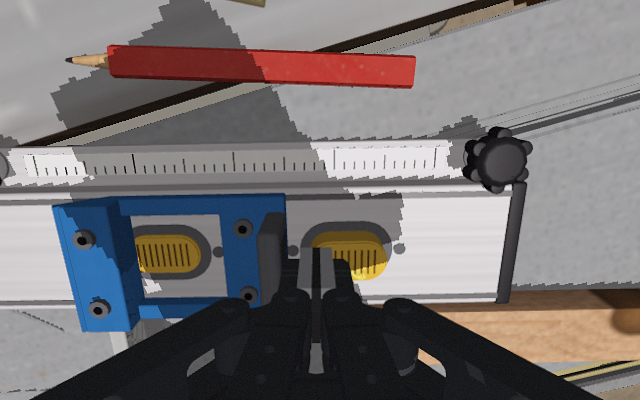

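The second pin (135–203) is entering the window, and the first pin is up behind the shoe. About 15–18 mm of travel remains.

Call:
{"api": "drive_tool", "payload": {"commands": [{"hand": 0,"translation": [1.1,3.8,0],"angular": [0,0,0]},{"hand": 0,"translation": [2.2,7.7,0],"angular": [0,0,0]},{"hand": 0,"translation": [3.4,11.5,0],"angular": [0,0,0]},{"hand": 0,"translation": [3.9,13.4,0],"angular": [0,0,0]},{"hand": 0,"translation": [3.9,13.4,0],"angular": [0,0,0]}]}}

```text
t: 11.78
eef_pos: [0.4742, -0.0335, 0.0524]
tool_rot: [0.001, 0.99, -0.142, -0.001]
contact_force: [-3.2, -5.6, 3.2]
gripper_width: -0.0
grasp_force: 3.0
```

Call:
{"api": "drive_tool", "payload": {"commands": [{"hand": 0,"translation": [0.6,1.9,0],"angular": [0,0,0]},{"hand": 0,"translation": [1.1,3.8,0],"angular": [0,0,0]},{"hand": 0,"translation": [1.4,4.8,0],"angular": [0,0,0]},{"hand": 0,"translation": [1.4,4.8,0],"angular": [0,0,0]}]}}

```text
t: 12.28
eef_pos: [0.4742, -0.0331, 0.0524]
tool_rot: [0.003, 0.99, -0.144, -0.002]
contact_force: [-6.9, -17.0, 9.5]
gripper_width: 0.001
grasp_force: 9.2
```

The shoe is blocked at 18 N without moving. I'll retreat and verify.

Call:
{"api": "drive_tool", "payload": {"commands": [{"hand": 0,"translation": [-1.7,-5.8,0],"angular": [0,0,0]},{"hand": 0,"translation": [-4,-14,0],"angular": [0,0,0]},{"hand": 0,"translation": [-6,-20,40],"angular": [0,0,0]},{"hand": 0,"translation": [-6,-20,90],"angular": [0,0,0]},{"hand": 0,"translation": [-6,-10,130],"angular": [0,0,0]},{"hand": 0,"translation": [-6,0,140],"angular": [0,0,0]},{"hand": 0,"translation": [-6,0,140],"angular": [0,0,0]},{"hand": 0,"translation": [-6,0,140],"angular": [0,0,0]}]}}

```text
t: 13.28
eef_pos: [0.4693, -0.028, 0.1911]
tool_rot: [0.0, 0.99, -0.141, -0.001]
contact_force: [-0.7, -0.5, 0.1]
gripper_width: -0.001
grasp_force: 0.0
```

```bash
python3 seg.py; python3 look.py w8; python3 -c "
import cv2;a=cv2.imread('pics/w8.png')[90:290,120:440];cv2.imwrite('pics/w8c.png',cv2.resize(a,(800,500),interpolation=2))"
```

```text
pin [333 165  43  26 471] [353.1359 175.6943] [ 0.469  -0.0601  0.034 ]
pin [226 167  43  26 970] [247.6258 179.766 ] [0.4901 0.0248 0.034 ]
blue [ 179  142  125   78 4870] [235.0733 178.7795] [0.4934 0.0354 0.031 ]
[array([ 0.4673, -0.0604,  0.034 ]), array([0.4905, 0.0252, 0.034 ])]
0.08873133355911911 -0.2644244390478471
[0.4855 0.12   0.02  ]
[0.4549 0.0047 0.02  ]
plate rear/front top [ 0.4668 -0.0859  0.058 ] [ 0.4687 -0.0793  0.058 ]
[315.9193 281.0212]
second_pin_top 0.58 [244.1 178.8] [0.4917 0.0272 0.034 ]
second_pin_top 0.27 [214.7 184.2] [0.4942 0.0523 0.034 ]
window_front 0.66 [215.9 184.1] [0.4937 0.052  0.032 ]
thumb_face 0.72 [216.3 188.5] [0.4924 0.0481 0.046 ]
stop_shoe 0.69 [354.7 177.4] [ 0.4664 -0.0612  0.031 ]
13.625 [ 0.47   -0.0279  0.1921] [ 0.      0.9899 -0.1418 -0.0004] [0.2967 0.1906 0.2581]Traceback (most recent call last):
  File "look.py", line 11, in <module>
    d=P["second_pin_top"]-P["first_pin_top"];print("d",np.linalg.norm(d),"yaw",np.arctan2(-d[0],d[1]))
                          ~^^^^^^^^^^^^^^^^^
KeyError: 'first_pin_top'
```

View pics/w8c.png

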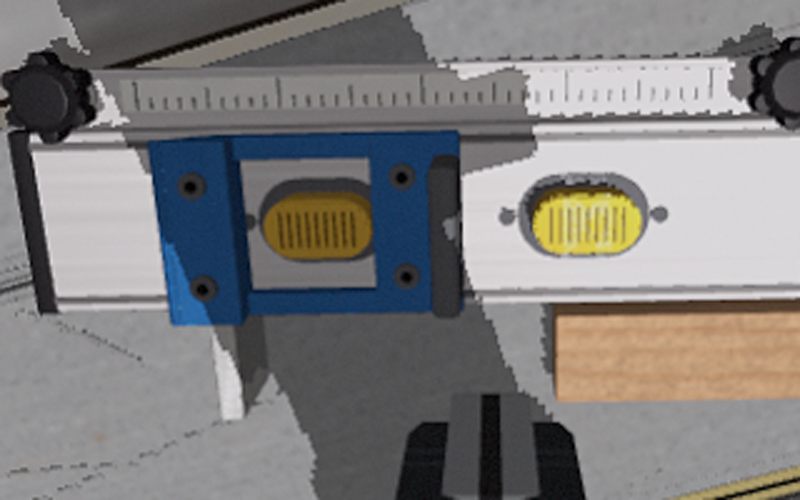

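The second pin stands up and touches the window's rear wall (crop column 372). The first pin is up and free behind the plate, and both pins appear the same size (43x26 px). Handing in.

```bash
python3 -c "
from station import bot;print(bot.hand_in())"
```

```text
the job is handed in; nothing more can be done
None
```

I handed the job in at about 13.7 s: the last picture shows the shoe bearing on the second pin, with both pins up and the first free behind the shoe. No verdict came back.

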